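# Lift a freshly sealed plug with tongs over the inspection mirror

## Robot

A 6-joint arm with a two-finger parallel gripper is mounted at the origin on the work surface. World frame = base frame: x ahead of the robot, y to its left, z up, the work surface at z = 0. Lengths are in m, angles in rad, forces in N, time in s.
With the tool pointing down it reaches from about 0.325 to 0.9 m from the base axis. Payload 6.1 kg.
Tool frame: the origin (TCP) lies midway between the tips of the shut fingers; the grasp point (between the pads) lies 19 mm behind it; z points along the fingers, y is the direction in which the jaws open and shut (so a half turn about z gives the same grasp; the last joint's range is limited). The gripper opens to 85 mm and grips with 20 to 120 N. Pads are 22 mm wide; open, the fingers measure 114 mm over their backs; the gripper's body (76 mm by 85 mm) begins 54 mm behind the grasp point. The pads swing forward as they close: fully open they stand 13 mm farther back than shut.
Start: joints at [1.107, 0.22, 1.526, -0, 1.395, -0.126], TCP at [0.207, 0.59, 0.231] pointing down, gripper open.
Joint ranges: [-2.98, 2.98], [-0.91, 2.08], [0.09, 2.57], [-1.24, 4.39], [0.2, 2.65], [-2.68, 2.68]. Speed limits (rad/s): [2.57, 2.57, 3.01, 3.14, 3.14, 3.14].

## Interface

Orientations are given as a unit quaternion [x, y, z, w].
In Python, from plant import * gives the robot as it stands. The module is installed in compiled form; this text tells all that it offers.
- The arm moves only by the tool move_arm, never from a script. Its argument "increments" is one flat list of numbers, 7 for each row, row after row: the turn, a rotation vector about the world's x, y, z in degrees, then the shift along the world's x, y, z in mm, then the closure, from 0 (fully open) to 1 (shut). In form: [rx, ry, rz, dx, dy, dz, fingers, rx, ry, rz, dx, dy, dz, fingers, ...]. A call has 1 to 5 rows; each row is the pose to reach, as a shift and turn from the pose measured when the call began; what a row does not reach only later rows make up. A row lasts 1/8 s, in which the tool goes at most 62.5 mm and 10.7 degrees, less where a joint would pass 70% of its speed; a pose out of reach is approached as far as the arm can. A call with a gripper value outside its range is refused whole. The fingers move at their own pace and stop on an object; "grip_force" is the grip in N (left out, the last holds). Time passes only in rows, so rows that repeat a pose let the fingers close. It gives the time, the measured TCP pose, the force and the opening at its end, in the units of the state.
- state(): the state, without advancing time (a new reading comes with each control period).
- get_image(name): name is "side" or "top"; returns a dict with "img" (480x640x3 uint8, red, green, blue), "intrinsics" (3x3 intrinsics, pixels), "R" (3x3) and "t" (3): a world point X has camera coordinates R X + t. Camera axes: x right, y down, z forward; pixel columns grow to the right and rows downward; lengths in m; the calibration is good to about 2 mm. A picture is of the moment at which its call begins. There is no depth.
- close_job(): hands the job in, once; it reports no verdict.
The state is a dict: "time_s": time; "joint_pos": joint angles; "joint_velocities": joint speeds; "tau": joint torques, N m; "ee_pos": TCP position; "tool_rot": TCP orientation; "ft_force": force on the tool from outside, world axes, zero at the start; "wrist_torque": the same for the moment, N m; "gripper_width": finger opening in m.
Only numpy, scipy, OpenCV 4.12 (cv2) and the standard library are available. Lean on these libraries where they do the work, as an engineer would, in place of code of your own. Each camera call takes 0.05 s, during which the arm holds its last target.

## Task

The small plugs on the drying board are freshly sealed and must not be touched with the gripper. Pick up the steel tongs from the bench, close their jaws on the round plug with the domed top, lift it and hold it still and upright, centred about 10 cm above the round inspection mirror so that its underside can be seen, leaving everything else in its place. Finish while still holding it there in the tongs: do not put anything down or let go.

Things in the scene. Friction and masses are not known exactly. Their poses are not given: they have to be found in the camera images.
- tongs_grip (a point): Steel spring tongs, 210 mm long, 115 g, lying on edge: the jaws move level with the bench. Point midway between the two black finger rests on the arms' outsides, 12 mm above the underside, near the mass centre; x points to the jaws, z up. Rests 24 mm tall, flat for 44 mm along the arm between 3 mm high end ridges, 52 mm over both when free. Pivot 92 mm behind the point.
- tongs_jaws (a point): Middle of the gap between the open jaws, 90 mm ahead of tongs_grip along its x, same height. The flat jaw pads reach 17 mm before and behind it and are 24 mm tall; free, the gap is 60 mm and the jaws are 70 mm wide over their outsides.
- tongs_jaw (a joint): Closing angle, rad: 0 open (sprung), 0.16 jaws on the round plug, 0.30 stop. Fingers squeezing at tongs_grip close both arms evenly, 2 mm of jaw gap per mm: from 52 mm over the rests to about 37 mm at the plug. Spring force at each finger 5 N at first, 6.5 N squeezed 4 mm (carries the tongs, jaws 52 mm apart), 10 N at the plug; half of any further force clamps the plug.
- plug_mid (a point): The plug to take: round, 32 mm across and 42 mm tall, domed top, of tan tooling board, about 30 g, loose, standing upright on the drying board in one of three places in a row, 85 mm apart. Point on its axis half-way up, 21 mm above its underside; z along its axis. The sides are straight up to 32 mm from its underside.
- square_plug_mid (a point): Another plug of the same tan board, 32 x 32 mm square and 40 mm tall with a narrower top, in another of the three places; stays. Point half-way up.
- long_plug_mid (a point): Another plug of the same tan board, oblong 50 x 26 mm and 42 mm tall with a small block on top, in the third place; stays. Point half-way up.
- board_mid (a point): Drying board, plain white laminate, fixed, 110 x 290 mm, 18 mm thick. Point at the middle of its top; x across the row of plugs (away from the robot), y along the row, z up.
- mirror_mid (a point): Round inspection mirror lying flat on the bench, fixed: 98 mm glass in a 112 mm black frame, 11 mm thick. Point at the middle of the glass.
- can: Closed can, 72 mm across, 95 mm tall, standing; bystander. Origin at the centre of its underside.
- jar: Jar, 60 mm across, 80 mm tall, standing; bystander. Origin at the centre of its underside.
- tape: Roll of masking tape lying flat, 90 mm across, 24 mm tall; bystander. Origin at the centre of its underside.
- brush: Flat brush lying on the bench, at most 35 mm tall; bystander.
- form: Pale green form plate, 150 x 200 mm, 43 mm tall; bystander. Origin at the centre of its underside.
- sanding_block: Cork sanding block 70 x 110 mm, 30 mm tall; bystander. Origin at the centre of its underside.
Mind the look-alikes: they are no part of the job. Leave any purple look-alike of the part that bears tongs_grip alone.

How it is judged:
By the outcome, as a careful person would: the job done as asked, in the order asked, and still so for the second after the job is handed in, while the arm keeps its last pose, push and grip.
It also fails if it takes over 45 s, if anything falls off the work surface, if the arm or the gripper's body presses on something with over 40 N, if the wrist force passes 120 N, or if a joint passes its speed limit or range.

## Working session

There is one attempt and no reset: what is moved stays moved. The work goes in short steps, Python scripts to look and compute and a tool call to move; the robot and the scene stay as the last step left them, time stands still between calls to the robot, and variables do not carry over. Pictures are saved under pics/ and viewed, and the job is handed in when it is done.

Besides the shell and the picture viewer there is one more tool, called after "Call:" by a JSON object that holds its "api" and its "payload". move_arm: Moves the arm, as the interface text tells. Its arguments: {"type":"object","properties":{"increments":{"type":"array"},"grip_force":{"type":"number"}},"required":["increments"]}

```bash
mkdir -p pics
python3 - <<'E'
from plant import *
import cv2,pickle
s=state();print(s)
for n in("top","side"):
    d=get_image(n);cv2.imwrite(f"pics/{n}0.png",d["img"][:,:,::-1]);pickle.dump(d,open(f"{n}0.pkl","wb"))
    print(n,d["intrinsics"],d["R"],d["t"])
E
```

```text
{'time_s': 0.0, 'joint_pos': array([ 1.10689305e+00,  2.21200204e-01,  1.52762186e+00, -2.64885042e-05,
        1.39464820e+00, -1.26085648e-01]), 'joint_velocities': array([ 0.00181825, -0.0006183 , -0.00101724, -0.00173002,  0.0014262 ,
        0.00063353]), 'tau': array([ 1.65804566e-03, -4.96907651e+01, -3.89389908e+01, -1.68476499e-04,
        1.13211956e-02, -2.66632276e-05]), 'ee_pos': array([0.20687968, 0.58914069, 0.23020958]), 'tool_rot': array([ 1.68104421e-01,  9.85768747e-01, -9.02042878e-04, -2.60469200e-04]), 'ft_force': array([ 0.20326154, -0.6399318 , -0.64715119]), 'wrist_torque': array([-0.06547347, -0.00413988, -0.00363671]), 'gripper_width': 0.08566753091713433}
top [[446.98946492   0.         319.00421874]
 [  0.         446.98946492 236.32770941]
 [  0.           0.           1.        ]] [[ 0.00744067 -0.99992372  0.0098589 ]
 [-0.98571323 -0.00899324 -0.168192  ]
 [ 0.16826784 -0.00846659 -0.98570495]] [-0.06414639  0.53090821  1.25426446]
side [[612.11917999   0.         319.88277761]
 [  0.         612.11917999 247.400233  ]
 [  0.           0.           1.        ]] [[ 0.95155791 -0.30716832  0.01360745]
 [-0.14871887 -0.49853963 -0.8540146 ]
 [ 0.26911008  0.81062066 -0.52007106]] [-0.51316212  0.09934613  1.26446077]
```

View pics/top0.png

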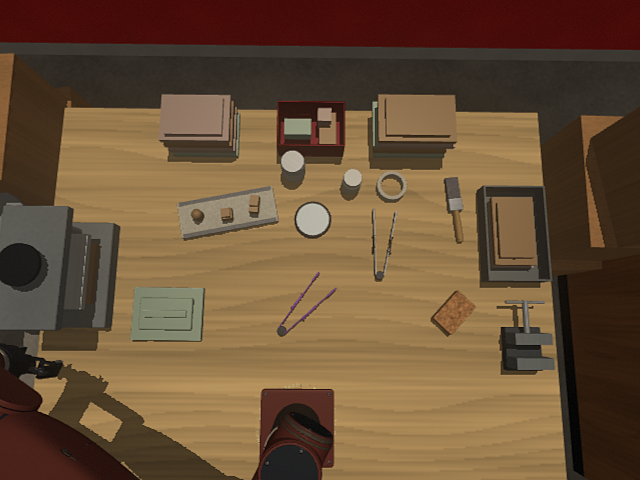

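View pics/side0.png

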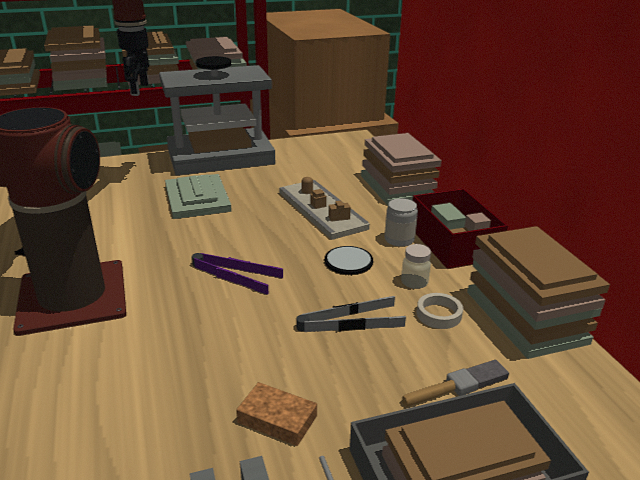

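The top view shows the steel tongs with pivot near (379,275) and jaws up at (375–394,211). The board has the round plug on the left at about (197,215), and the mirror is at (313,219). The purple tongs at (305,305) are the look-alike. I'll zoom in next.

```bash
cat > h.py <<'E'
import numpy as np,cv2,pickle
def load(n): return pickle.load(open(n+".pkl","rb"))
def plane(d,uv,z):
    K,R,t=d["intrinsics"],d["R"],d["t"]; uv=np.atleast_2d(uv).astype(float)
    r=(R.T@np.linalg.inv(K)@np.c_[uv,np.ones(len(uv))].T).T
    c=-R.T@t
    return c+r*((z-c[2])/r[:,2])[:,None]
def proj(d,X):
    X=np.atleast_2d(X); p=(d["R"]@X.T).T+d["t"]; p=(d["intrinsics"]@p.T).T
    return p[:,:2]/p[:,2:]
def tri(d1,u1,d2,u2):
    P=[d["intrinsics"]@np.c_[d["R"],d["t"]] for d in(d1,d2)]
    X=cv2.triangulatePoints(P[0],P[1],np.float64(u1).reshape(2,1),np.float64(u2).reshape(2,1))
    return (X[:3]/X[3]).ravel()
def snap(name,tag):
    from plant import get_image
    d=get_image(name); pickle.dump(d,open(tag+".pkl","wb")); return d
def crop(d,x0,y0,w,h,k,fn,pts=None):
    im=cv2.resize(d["img"][y0:y0+h,x0:x0+w,::-1],None,fx=k,fy=k,interpolation=cv2.INTER_CUBIC)
    if pts is not None:
        for p in np.atleast_2d(pts): cv2.drawMarker(im,tuple(int(round((a+.5-b)*k)) for a,b in zip(p,(x0,y0))),(0,0,255),0,9,1)
    cv2.imwrite("pics/"+fn,im)
E
python3 - <<'E'
from h import *
t=load("top0");s=load("side0")
crop(t,345,195,70,95,6,"a1.png");crop(t,170,180,170,65,4.6,"a2.png")
crop(s,285,285,130,60,6,"a3.png");crop(s,270,165,120,120,5,"a4.png")
E
```

```text
(no output)
```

View pics/a1.png

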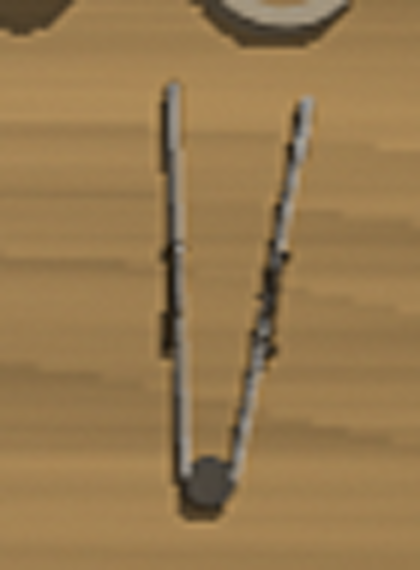

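View pics/a2.png

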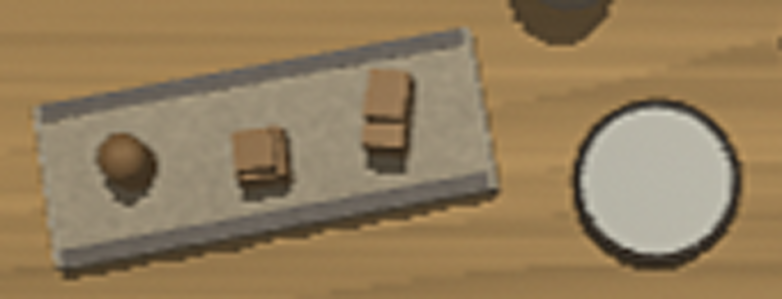

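View pics/a3.png

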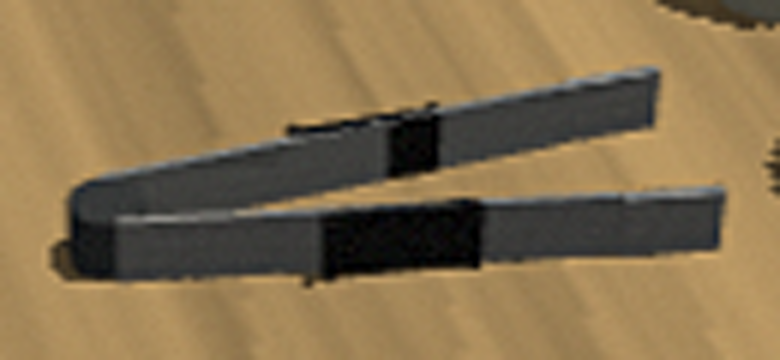

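View pics/a4.png

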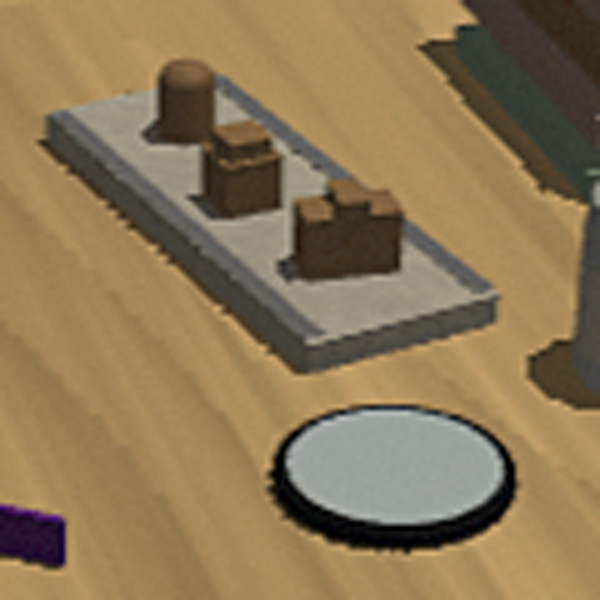

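The round plug is the domed one at the board's left end in the top view, about (197.5,214). The tongs' pivot cap is at about (379.7,275.3), with jaw tips at (373.8,209.2) and (396,211.5).

Run:
```python
from h import *
np.set_printoptions(precision=4,suppress=True)
t=load("top0");s=load("side0")
o=-.5
pt=lambda c,k,x0,y0:np.array([x0+c[0]/k-.5,y0+c[1]/k-.5])
# tongs top
piv=plane(t,pt((208,482),6,345,195),.024)[0]
jl=plane(t,pt((173,87),6,345,195),.024)[0]; jr=plane(t,pt((306,101),6,345,195),.024)[0]
print("top piv,jl,jr",piv,jl,jr,np.linalg.norm(jl-jr))
m=(jl+jr)/2; ax=(m-piv)[:2]; L=np.linalg.norm(ax);u=ax/L;print("len",L,"yaw",np.degrees(np.arctan2(u[1],u[0])))
print("grip from piv",piv[:2]+u*.092,"from jaws",m[:2]-u*.107)
# side
jl=plane(s,pt((655,68),6,285,285),.024)[0]; jr=plane(s,pt((722,190),6,285,285),.024)[0]
print("side jl jr",jl,jr)
m2=(jl+jr)/2;print(m2)
# mirror
for n,d in(("top",t),("side",s)):
    hsv=cv2.cvtColor(d["img"],cv2.COLOR_RGB2HSV)
    mk=((hsv[...,1]<45)&(hsv[...,2]>140)).astype(np.uint8)
    cs,_=cv2.findContours(mk,cv2.RETR_EXTERNAL,cv2.CHAIN_APPROX_NONE)
    for c in cs:
        if cv2.contourArea(c)>150:
            P=plane(d,c.reshape(-1,2),.011);(cx,cy),r=cv2.minEnclosingCircle(np.float32(P[:,:2]))
            print(n,"pix",c.reshape(-1,2).mean(0),"world",cx,cy,"r",r)
# board corners top
bc=[pt(c,4.6,170,180) for c in((38,106),(467,30),(496,185),(62,262))]
print("board",plane(t,bc,.018))
bs=[pt(c,5,270,165) for c in((48,115),(222,78),(496,296),(308,343))]
print("board side",plane(s,bs,.018))
# plug
print("plug dome top",plane(t,pt((125,153),4.6,170,180),.055))
print("plug base side",plane(s,pt((187,137),5,270,165),.018), "dome", plane(s,pt((186,62),5,270,165),.06))
```

```text
top piv,jl,jr [ 0.4227 -0.2363  0.024 ] [ 0.6194 -0.2218  0.024 ] [ 0.6129 -0.288   0.024 ] 0.06656986595225979
len 0.19435821058027594 yaw -5.507879939752142
grip from piv [ 0.5143 -0.2451] from jaws [ 0.5097 -0.2446]
side jl jr [ 0.6234 -0.2243  0.024 ] [ 0.6169 -0.2921  0.024 ]
[ 0.6202 -0.2582  0.024 ]
top pix [312.2584 219.0899] world 0.5902361869812012 -0.039349403232336044 r 0.04899286851286888
top pix [352.48 177.2 ] world 0.7209743857383728 -0.16106350719928741 r 0.02708333544433117
top pix [292.0333 160.9833] world 0.772534966468811 0.024367477744817734 r 0.034580349922180176
side pix [440.2897 306.1402] world 0.7076201438903809 -0.26569443941116333 r 0.04460680112242699
side pix [348.2581 257.7957] world 0.5927969217300415 -0.04238559678196907 r 0.048108961433172226
side pix [417.7547 250.283 ] world 0.7581095695495605 -0.05858807638287544 r 0.02822282165288925
side pix [448.5909 211.2121] world 0.9207636117935181 0.09506204724311829 r 0.04578135907649994
side pix [402.6923 204.6769] world 0.8262237310409546 0.16338326036930084 r 0.042144544422626495
side pix [325.4377 210.0808] world 0.6224260330200195 0.2229706197977066 r 0.14922375977039337
side pix [195.4403 192.7487] world 0.3134569525718689 0.391486793756485 r 0.12105879187583923
board [[0.635  0.3643 0.018 ]
 [0.6891 0.0863 0.018 ]
 [0.5852 0.0648 0.018 ]
 [0.532  0.3427 0.018 ]]
board side [[0.5311 0.3382 0.018 ]
 [0.6366 0.3569 0.018 ]
 [0.6908 0.0793 0.018 ]
 [0.5872 0.0618 0.018 ]]
plug dome top [[0.5959 0.296  0.055 ]]
plug base side [[0.5961 0.2909 0.018 ]] dome [[0.597  0.2958 0.06  ]]
```

Run:
```python
from h import *
np.set_printoptions(precision=4,suppress=True)
t=load("top0");s=load("side0")
pt=lambda c,k,x0,y0:np.array([x0+c[0]/k-.5,y0+c[1]/k-.5])
print("near rest mid, outer",plane(s,pt((402,238),6,285,285),.012))
for n,d,w in(("top",t,(185,205,20,20)),("side",s,(296,173,24,25))):
    x,y,ww,h=w
    hsv=cv2.cvtColor(d["img"],cv2.COLOR_RGB2HSV)[y:y+h,x:x+ww]
    mk=(hsv[...,1]>80)
    v,u=np.nonzero(mk);print(n,len(u),u.min()+x,u.max()+x,v.min()+y,v.max()+y,u.mean()+x,v.mean()+y)
    # expected extents for a candidate
    for c in((.596,.296),(.596,.292),(.595,.2935)):
        a=np.linspace(0,6.28,60);P=[np.c_[c[0]+r*np.cos(a),c[1]+r*np.sin(a),0*a+z] for r,z in((.016,.018),(.016,.05),(.009,.0575),(.001,.06))]
        p=proj(d,np.vstack(P));print("  ",c,p[:,0].min(),p[:,0].max(),p[:,1].min(),p[:,1].max())
```

```text
near rest mid, outer [[ 0.5155 -0.2712  0.012 ]]
top 130 191 203 209 221 197.1769230769231 215.02307692307693
   (0.596, 0.296) 191.62445843857353 205.28421519871543 207.76458925498667 220.71605654671075
   (0.596, 0.292) 193.0002833577558 206.62661342966848 207.77764711924496 220.72852843015036
   (0.595, 0.2935) 192.4654577031575 206.1064965977304 208.10661748165765 221.05279348946044
side 419 296 319 173 197 308.4510739856802 183.0071599045346
   (0.596, 0.296) 300.3549428305191 312.30867128753687 176.3543554315643 193.74375308615285
   (0.596, 0.292) 300.7762571959452 312.753505403003 176.95844158059126 194.38253240838117
   (0.595, 0.2935) 300.2588188014392 312.22935693737014 176.77553420152842 194.18947722783352
```

Call:
{"api": "move_arm", "payload": {"increments": [0, 0, 0, 10, -60, 20, 0, 0, 0, 3, 20, -120, 20, 0, 0, 0, 6, 30, -180, 20, 0, 0, 0, 10, 45, -240, 20, 0, 0, 0, 14, 75, -295, 20, 0], "grip_force": 20}}

```text
time_s: 0.72
ee_pos: [0.2813, 0.2926, 0.25]
tool_rot: [0.045, 0.999, -0.001, -0.0]
ft_force: [1.3, -0.4, -0.1]
gripper_width: 0.0852
```

Call:
{"api": "move_arm", "payload": {"increments": [0, 0, 0, 40, -55, 0, 0, 0, 0, 0, 75, -110, 0, 0, 0, 0, 0, 105, -165, 0, 0, 0, 0, 0, 130, -220, 0, 0, 0, 0, 0, 150, -275, 0, 0]}}

```text
time_s: 1.35
ee_pos: [0.4305, 0.0187, 0.2498]
tool_rot: [0.045, 0.999, -0.001, 0.0]
ft_force: [1.4, 1.1, 0.5]
gripper_width: 0.0852
```

Call:
{"api": "move_arm", "payload": {"increments": [0, 0, 0, 20, -55, -10, 0, 0, 0, 0, 40, -110, -20, 0, 0, 0, 0, 55, -165, -40, 0, 0, 0, 0, 70, -220, -60, 0, 0, 0, 0, 80, -262, -80, 0]}}

```text
time_s: 1.98
ee_pos: [0.5105, -0.2456, 0.1687]
tool_rot: [0.045, 0.999, -0.001, -0.0]
ft_force: [0.0, -0.6, -0.1]
gripper_width: 0.0854
```

```bash
cat > st.py <<'E'
from plant import *; import numpy as np
np.set_printoptions(precision=4,suppress=True)
s=state(); from scipy.spatial.transform import Rotation as R
M=R.from_quat(s["tool_rot"]).as_matrix()
print(s["time_s"],"tcp",s["ee_pos"],"yaw_y",np.degrees(np.arctan2(M[1,1],M[0,1])),"zaxis",M[:,2],"w",s["gripper_width"],"F",s["ft_force"],"T",s["wrist_torque"],"j",s["joint_pos"])
E
python3 st.py
python3 - <<'E'
from h import *
d=snap("top","top1");crop(d,330,190,100,100,6,"b1.png")
d=snap("side","side1");crop(d,270,190,160,160,4,"b2.png")
E
```

```text
1.975 tcp [ 0.5105 -0.2456  0.1687] yaw_y 84.79469621519705 zaxis [-0.0003 -0.0013 -1.    ] w 0.08544526388828587 F [ 0.0297 -0.5932 -0.1375] T [0.011  0.0022 0.0218] j [-0.5868  0.1343  1.7454 -0.0014  1.2615 -2.0664]
```

View pics/b2.png

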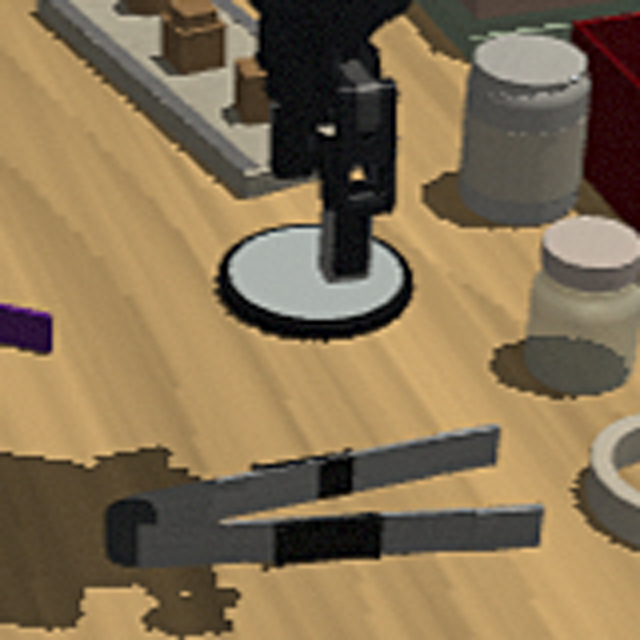

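View pics/b1.png

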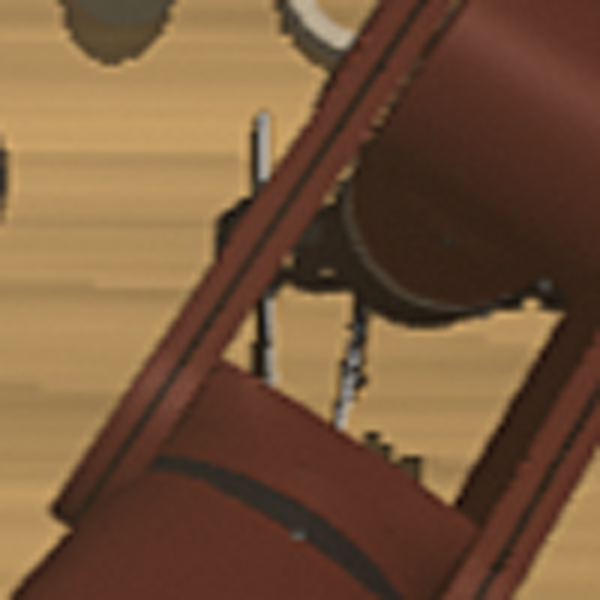

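Call:
{"api": "move_arm", "payload": {"increments": [0, 0, 0, 2, -1, -40, 0, 0, 0, 0, 2, -1, -80, 0, 0, 0, 0, 2, -1, -110, 0, 0, 0, 0, 2, -1, -130, 0, 0, 0, 0, 2, -1, -130, 0]}}

```text
time_s: 2.7
ee_pos: [0.51, -0.2461, 0.0349]
tool_rot: [0.047, 0.999, 0.001, -0.004]
ft_force: [0.3, 0.2, 0.7]
gripper_width: 0.0853
```

```bash
python3 st.py
python3 - <<'E'
from h import *
d=snap("side","side2");crop(d,270,230,160,120,5,"c2.png",proj(d,[0.5125,-.2466,.039]))
E
```

```text
2.7 tcp [ 0.51   -0.2461  0.0349] yaw_y 84.6649879170515 zaxis [-0.0071  0.0021 -1.    ] w 0.0852904489633008 F [0.3077 0.1874 0.7214] T [0.036  0.016  0.0575] j [-0.5876  0.3113  1.8167 -0.0026  1.0207 -2.0639]
```

View pics/c2.png

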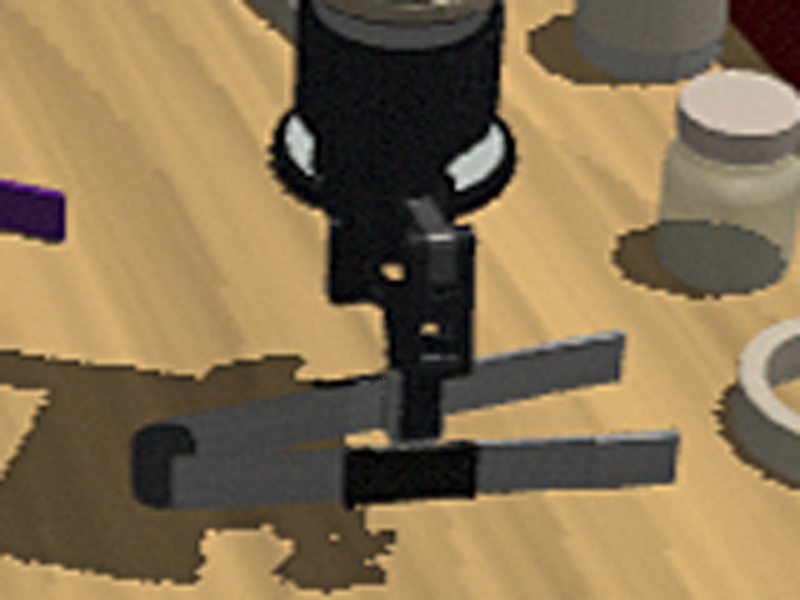

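Call:
{"api": "move_arm", "payload": {"increments": [0, 0, 0, 1, -1, -15, 0, 0, 0, 0, 1, -1, -25, 0, 0, 0, 0, 1, -1, -29, 0, 0, 0, 0, 1, -1, -29, 0.25, 0, 0, 0, 1, -1, -29, 0.25]}}

```text
time_s: 3.38
ee_pos: [0.5122, -0.2481, 0.0077]
tool_rot: [0.047, 0.999, 0.0, -0.002]
ft_force: [0.5, -0.3, -0.1]
gripper_width: 0.0642
```

```bash
python3 st.py
python3 - <<'E'
from h import *
d=snap("side","side3");crop(d,270,250,160,110,5,"d2.png")
E
```

```text
3.375 tcp [ 0.5122 -0.2481  0.0077] yaw_y 84.65742270794358 zaxis [-0.0045  0.0003 -1.    ] w 0.06415087827417444 F [ 0.5327 -0.2961 -0.1179] T [ 0.0149 -0.0177  0.0133] j [-0.5883  0.3591  1.8173 -0.0027  0.969  -2.0643]
```

View pics/d2.png

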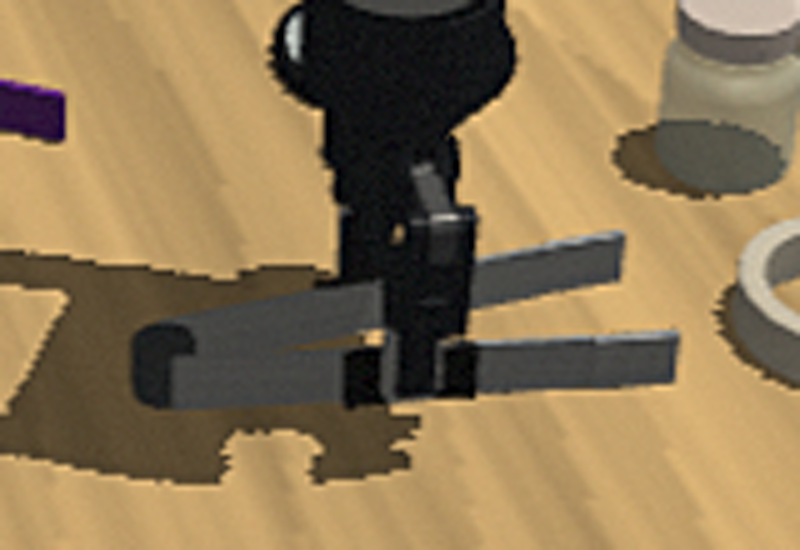

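Call:
{"api": "move_arm", "payload": {"increments": [0, 0, 0, 0, 1, -3, 0.25, 0, 0, 0, 0, 1, -6, 0.3, 0, 0, 0, 0, 1, -6, 0.38, 0, 0, 0, 0, 1, -6, 0.42, 0, 0, 0, 0, 1, -6, 0.44]}}

```text
time_s: 4.05
ee_pos: [0.5127, -0.2475, 0.0022]
tool_rot: [0.047, 0.999, -0.0, -0.002]
ft_force: [-1.1, 0.0, 2.4]
gripper_width: 0.0481
```

Call:
{"api": "move_arm", "payload": {"increments": [0, 0, 0, 0, 0, 0, 0.44, 0, 0, 0, 0, 0, 0, 0.44]}}

```text
time_s: 4.3
ee_pos: [0.5127, -0.2475, 0.0022]
tool_rot: [0.047, 0.999, -0.0, -0.002]
ft_force: [-0.6, -0.4, 1.7]
gripper_width: 0.0483
```

```bash
python3 st.py
python3 - <<'E'
from h import *
d=snap("side","side4");crop(d,270,250,160,110,5,"e2.png")
E
```

```text
4.3 tcp [ 0.5127 -0.2475  0.0022] yaw_y 84.6548796352535 zaxis [-0.0035 -0.0005 -1.    ] w 0.048289210584482156 F [-0.5589 -0.424   1.6977] T [-0.0419  0.0119 -0.007 ] j [-0.5869  0.3678  1.8187 -0.0029  0.9578 -2.0628]
```

View pics/e2.png

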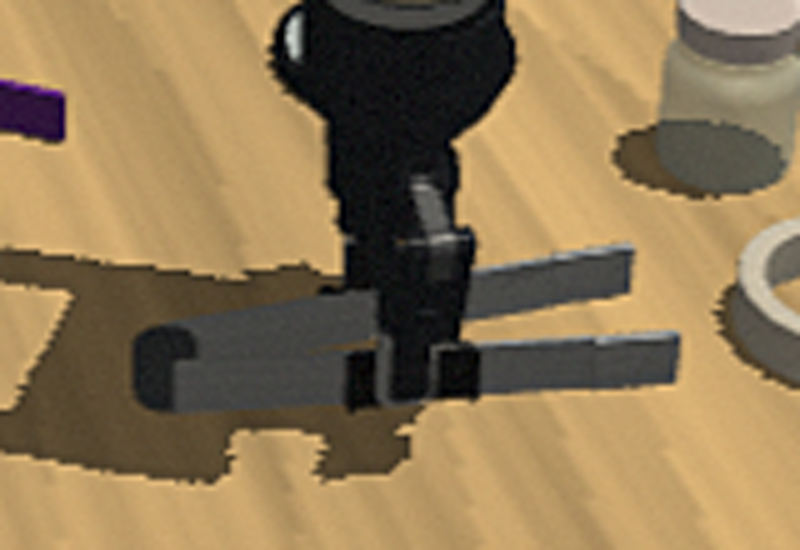

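Call:
{"api": "move_arm", "payload": {"increments": [0, 0, 0, 0, 0, 0, 0.45, 0, 0, 0, 0, 0, 5, 0.45, 0, 0, 0, 0, 0, 20, 0.45, 0, 0, 0, 0, 0, 50, 0.45, 0, 0, 0, 0, 0, 50, 0.45]}}

```text
time_s: 4.97
ee_pos: [0.5149, -0.249, 0.0556]
tool_rot: [0.047, 0.999, -0.002, 0.001]
ft_force: [-0.2, -0.1, -1.0]
gripper_width: 0.0469
```

```bash
python3 st.py
python3 - <<'E'
from h import *
d=snap("side","side5");crop(d,270,220,160,120,5,"f2.png")
E
```

```text
4.975 tcp [ 0.5149 -0.249   0.0556] yaw_y 84.65869594877499 zaxis [ 0.0017 -0.004  -1.    ] w 0.04686203410995508 F [-0.1977 -0.0725 -1.0077] T [-0.0038 -0.02    0.0171] j [-0.5868  0.2845  1.8043 -0.0027  1.0492 -2.0631]
```

View pics/f2.png

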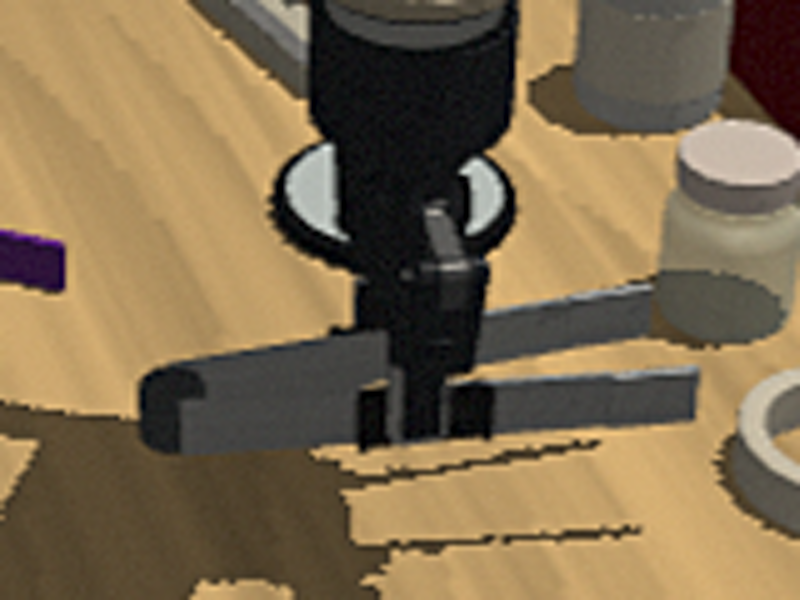

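Call:
{"api": "move_arm", "payload": {"increments": [0, 0, 0, 0, 0, 30, 0.45, 0, 0, 0, 0, 10, 60, 0.45, 0, 0, 0, 0, 40, 80, 0.45, 0, 0, 2, 0, 80, 80, 0.45, 0, 0, 4, 0, 120, 80, 0.45]}}

```text
time_s: 5.65
ee_pos: [0.5131, -0.1271, 0.133]
tool_rot: [0.012, 1.0, -0.001, -0.001]
ft_force: [0.1, 0.7, -1.8]
gripper_width: 0.047
```

Call:
{"api": "move_arm", "payload": {"increments": [0, 0, 2, 0, 45, 0, 0.45, 0, 0, 4, 0, 90, 0, 0.45, 0, 0, 6, 0, 135, 0, 0.45, 0, 0, 8, 0, 180, 0, 0.45, 0, 0, 10, 0, 225, 0, 0.45]}}

```text
time_s: 6.28
ee_pos: [0.5121, 0.0994, 0.1318]
tool_rot: [-0.076, 0.997, -0.001, -0.002]
ft_force: [1.2, 0.3, -1.1]
gripper_width: 0.047
```

Call:
{"api": "move_arm", "payload": {"increments": [0, 0, 1, -2, 45, 0, 0.45, 0, 0, 2, -4, 90, 0, 0.45, 0, 0, 2, -6, 130, 0, 0.45, 0, 0, 2, -6, 170, 0, 0.45, 0, 0, 2, -6, 180, 0, 0.45]}}

```text
time_s: 6.9
ee_pos: [0.505, 0.2811, 0.1305]
tool_rot: [-0.095, 0.995, -0.001, -0.002]
ft_force: [0.2, -0.6, -1.5]
gripper_width: 0.0472
```

Call:
{"api": "move_arm", "payload": {"increments": [0, 0, 0, 0, 0, 0, 0.45, 0, 0, 0, 0, 0, 0, 0.45]}}

```text
time_s: 7.15
ee_pos: [0.5046, 0.2801, 0.1297]
tool_rot: [-0.095, 0.996, -0.002, -0.003]
ft_force: [-0.6, -0.0, -1.1]
gripper_width: 0.047
```

```bash
python3 st.py
python3 - <<'E'
from h import *
d=snap("side","side6");crop(d,210,110,180,140,4.4,"g2.png")
d=snap("top","top6");crop(d,150,160,160,120,5,"g1.png")
E
```

```text
7.15 tcp [0.5046 0.2801 0.1297] yaw_y 100.85832340038343 zaxis [-0.006  -0.0036 -1.    ] w 0.04703268992099421 F [-0.6168 -0.0166 -1.0584] T [-0.0384 -0.0188 -0.0313] j [ 0.3708  0.2059  1.742  -0.0013  1.2005 -1.3891]
```

View pics/g2.png

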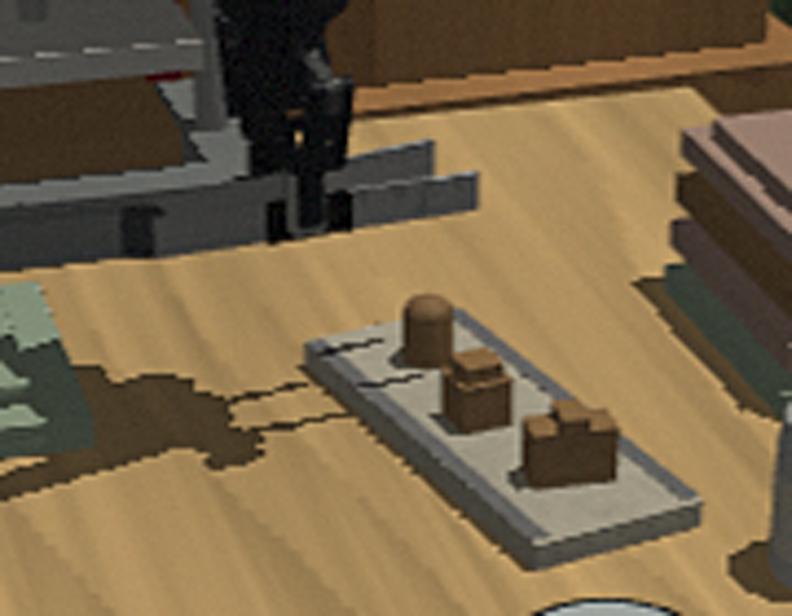

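View pics/g1.png

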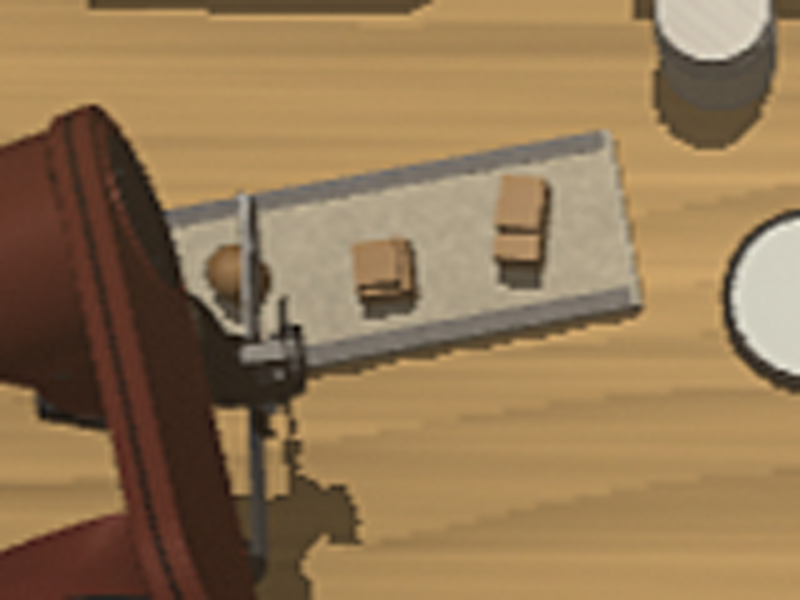

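```bash
python3 - <<'E'
from h import *
np.set_printoptions(precision=4,suppress=True)
s=load("side6");t=load("top6")
pt=lambda c,k,x0,y0:np.array([x0+c[0]/k-.5,y0+c[1]/k-.5])
z=.1297+.022
P=plane(s,[pt((433,141),4.4,210,110),pt((477,173),4.4,210,110)],z); print("side tips",P,np.linalg.norm(P[0]-P[1]))
tcp=np.array([.5046,.2801]);a=np.radians(10.86);u=np.array([np.cos(a),np.sin(a)]);v=np.array([-u[1],u[0]])
m=P.mean(0)[:2]-tcp;print("rel along,across",m@u,m@v)
P=plane(t,[pt((246,196),5,150,160),pt((250,340),5,150,160)],z);print("top right jaw tip",P)
for p in P: r=p[:2]-tcp;print(r@u,r@v)
# plug in side: bottom centre / sides; in top
tp=plane(t,pt((234,268),5,150,160),.055);print("plug top ~",tp)
for n,d,k,x0,y0 in(("side",s,4.4,210,110),("top",t,5,150,160)):
    a=np.linspace(0,6.28,24);c=(.597,.296)
    X=np.vstack([np.c_[c[0]+r*np.cos(a),c[1]+r*np.sin(a),0*a+zz] for r,zz in((.016,.018),(.016,.05),(.0,.06))])
    crop(d,int(proj(d,[*c,.04])[0,0])-25,int(proj(d,[*c,.04])[0,1])-25,50,50,10,"k_"+n+".png",proj(d,X))
E
python3 -c "
import cv2,numpy as np
cv2.imwrite('pics/k.png',np.hstack([cv2.imread('pics/k_%s.png'%n)[:, :400] for n in('side','top')]))"
```

```text
side tips [[0.6058 0.3151 0.1517]
 [0.6159 0.2604 0.1517]] 0.05557518150142429
rel along,across 0.10580274564098048 -0.012520059163165497
top right jaw tip [[0.6133 0.2664 0.1517]
 [0.5342 0.2601 0.1517]]
0.10413082005005658 -0.03389636883620123
0.025345150073550766 -0.025183058043774242
plug top ~ [[0.5949 0.2971 0.055 ]]
```

View pics/k.png

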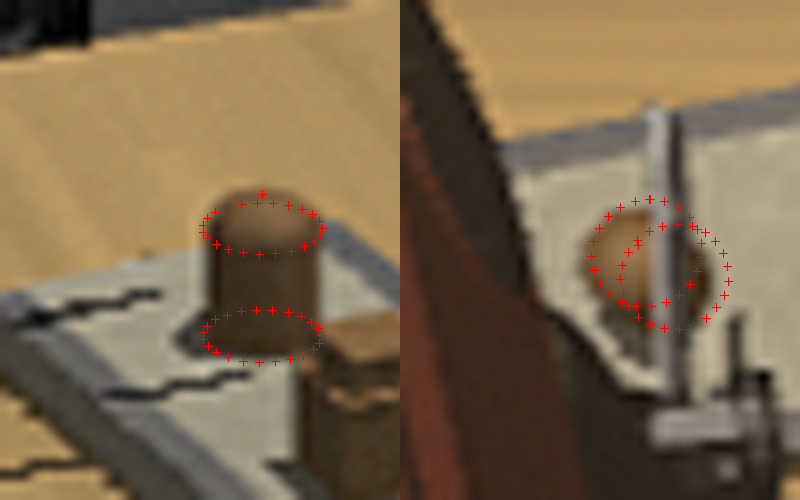

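Run:
```python
from h import *
np.set_printoptions(precision=4,suppress=True)
s=load("side6");t=load("top6")
pt=lambda c,k,x0,y0:np.array([x0+c[0]/k-.5,y0+c[1]/k-.5])
X=tri(t,pt((246,196),5,150,160),s,pt((477,173),4.4,210,110));print(X,proj(t,X)-pt((246,196),5,150,160),proj(s,X)-pt((477,173),4.4,210,110))
tcp=np.array([.5046,.2801]);a=np.radians(10.86);u=np.array([np.cos(a),np.sin(a)]);v=np.array([-u[1],u[0]])
r=X[:2]-tcp;print(r@u,r@v)
# predicted tongs outline markers
g=lambda x,y,z:[*(tcp+x*u+y*v),.1297+.010+z]
pts=[g(.107,y,z) for y in(-.0275,.0275) for z in(-.012,.012)]+[g(-.092,0,.012)]
crop(s,255,110,80,60,10,"l2.png",proj(s,pts));crop(t,150,180,80,110,5.4,"l1.png",proj(t,pts))
```

```text
[0.6165 0.2667 0.1489] [[ 0.227 -0.917]] [[-0.5218  0.0965]]
0.10740004659363513 -0.0342433326000677
```

View pics/l2.png

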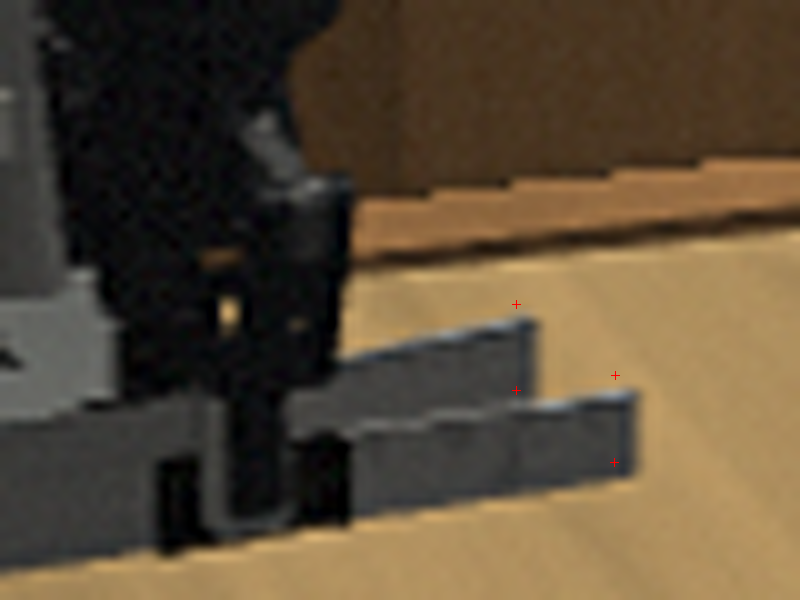

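View pics/l1.png

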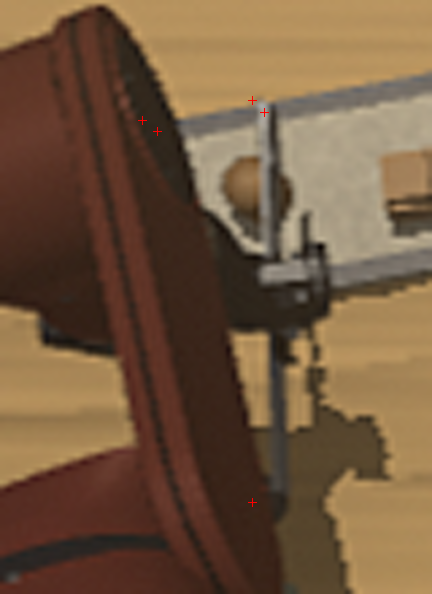

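Call:
{"api": "move_arm", "payload": {"increments": [0, 0, 0, 0, 3, -15, 0.45, 0, 0, 0, 1, 6, -30, 0.45, 0, 0, 0, 1, 8, -45, 0.45, 0, 0, 0, 1, 8, -57, 0.45, 0, 0, 0, 1, 8, -58, 0.45]}}

```text
time_s: 7.88
ee_pos: [0.5049, 0.2876, 0.0704]
tool_rot: [-0.094, 0.996, -0.002, -0.004]
ft_force: [-0.5, 1.4, -1.7]
gripper_width: 0.0472
```

Call:
{"api": "move_arm", "payload": {"increments": [0, 0, 0, 0, 0, 0, 0.45, 0, 0, 0, 0, 0, 0, 0.45]}}

```text
time_s: 8.12
ee_pos: [0.5053, 0.2877, 0.0709]
tool_rot: [-0.094, 0.996, -0.002, -0.004]
ft_force: [0.8, 0.5, -1.4]
gripper_width: 0.0472
```

```bash
python3 st.py
python3 - <<'E'
from h import *
d=snap("side","side7");crop(d,255,130,80,75,10,"m2.png")
d=snap("top","top7");crop(d,160,180,80,110,5.4,"m1.png")
E
```

```text
8.125 tcp [0.5053 0.2877 0.0709] yaw_y 100.83175248572809 zaxis [-0.0071 -0.0041 -1.    ] w 0.047188312294242876 F [ 0.8302  0.5438 -1.3791] T [-0.0328 -0.0269  0.0155] j [ 0.3827  0.2909  1.7626 -0.0013  1.0962 -1.3766]
```

View pics/m2.png

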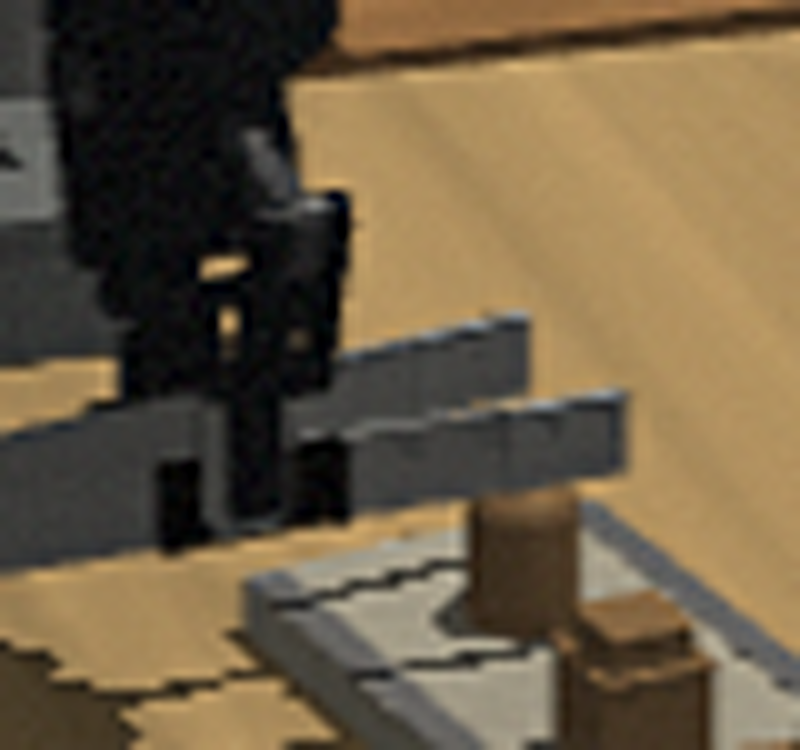

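View pics/m1.png

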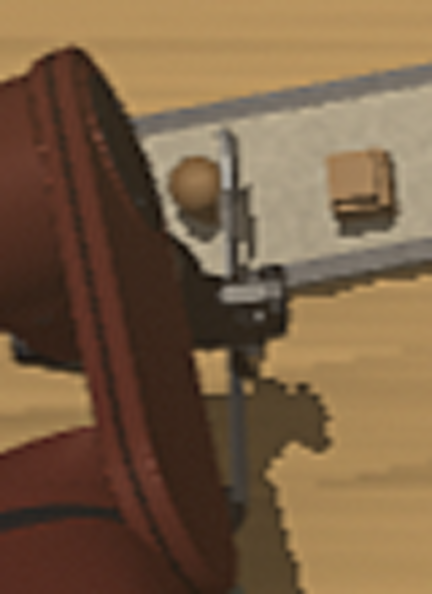

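Run:
```python
from h import *
np.set_printoptions(precision=4,suppress=True)
s=load("side7");t=load("top7")
pt=lambda c,k,x0,y0:np.array([x0+c[0]/k-.5,y0+c[1]/k-.5])
pt_t=pt((227,132),5.4,160,180);pn=pt((624,394),10,255,130);pf=pt((526,319),10,255,130)
X=tri(t,pt_t,s,pn);print("near tip tri",X)
a=np.radians(10.83);u=np.array([np.cos(a),np.sin(a)]);v=np.array([-u[1],u[0]])
print("jaw mid tri",X[:2]-.017*u+.0275*v)
for z in(.093,.0905):
    print(z,"top near",plane(t,pt_t,z)[0], "side near,far",plane(s,[pn,pf],z))
    print("  side mid",plane(s,[pn,pf],z).mean(0)[:2]-.017*u, "top mid",plane(t,pt_t,z)[0][:2]-.017*u+.0275*v)
hsv=cv2.cvtColor(t["img"],cv2.COLOR_RGB2HSV)
print(plane(t,pt((195,182),5.4,160,180),.055))
for n,d in(("side",s),("top",t)):
    A=np.linspace(0,6.28,24);c=(.596,.2995)
    Y=np.vstack([np.c_[c[0]+r*np.cos(A),c[1]+r*np.sin(A),0*A+zz] for r,zz in((.016,.018),(.016,.05),(.0,.06))])
    q=proj(d,[*c,.04])[0].astype(int)
    crop(d,q[0]-20,q[1]-20,40,40,10,"k_"+n+".png",proj(d,Y))
cv2.imwrite('pics/k3.png',np.hstack([cv2.imread('pics/k_%s.png'%n) for n in('side','top')]))
```

```text
near tip tri [0.6166 0.2737 0.09  ]
jaw mid tri [0.5947 0.2975]
0.093 top near [0.6131 0.2734 0.093 ] side near,far [[0.6161 0.2674 0.093 ]
 [0.6057 0.3213 0.093 ]]
  side mid [0.5942 0.2912] top mid [0.5912 0.2972]
0.0905 top near [0.6137 0.274  0.0905] side near,far [[0.6178 0.2727 0.0905]
 [0.6074 0.3269 0.0905]]
  side mid [0.5959 0.2966] top mid [0.5918 0.2979]
[[0.5946 0.299  0.055 ]]
```

View pics/k3.png

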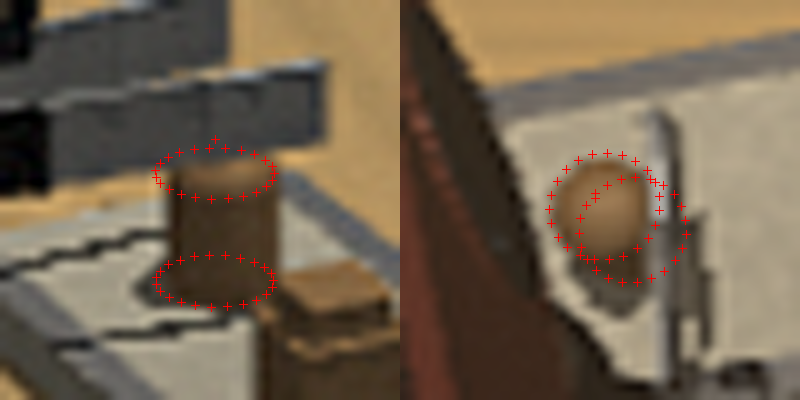

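Call:
{"api": "move_arm", "payload": {"increments": [0, 0, 0, 1, 1, -8, 0.45, 0, 0, 0, 1, 1, -16, 0.45, 0, 0, 0, 1, 1, -24, 0.45, 0, 0, 0, 1, 1, -30, 0.45, 0, 0, 0, 1, 1, -30, 0.45]}}

```text
time_s: 8.85
ee_pos: [0.5057, 0.2885, 0.0401]
tool_rot: [-0.094, 0.996, -0.002, -0.004]
ft_force: [0.5, -0.2, -1.7]
gripper_width: 0.0471
```

```bash
python3 st.py
python3 - <<'E'
from h import *
d=snap("side","side8");crop(d,255,130,80,75,7,"n2.png")
d=snap("top","top8");crop(d,160,180,80,110,5.4,"n1.png")
a,b=cv2.imread("pics/n2.png"),cv2.imread("pics/n1.png")[:525, :240]
cv2.imwrite("pics/n3.png",np.hstack([a,b[:525]]))
E
```

```text
8.85 tcp [0.5057 0.2885 0.0401] yaw_y 100.82628344671846 zaxis [-0.0083 -0.0046 -1.    ] w 0.04708906745096144 F [ 0.4684 -0.2152 -1.6938] T [-0.0419 -0.0428  0.0016] j [ 0.3836  0.3379  1.7704 -0.0013  1.0427 -1.3755]
```

View pics/n3.png

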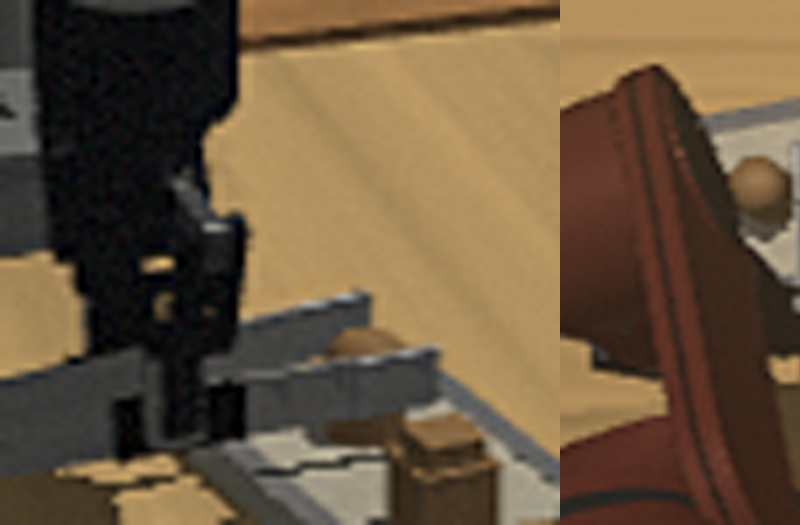

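Call:
{"api": "move_arm", "payload": {"increments": [0, 0, 0, 1, 0, -4, 0.45, 0, 0, 0, 2, 0, -8, 0.45, 0, 0, 0, 3, 0, -12, 0.45, 0, 0, 0, 3, 0, -12, 0.45]}}

```text
time_s: 9.45
ee_pos: [0.5091, 0.2886, 0.0285]
tool_rot: [-0.094, 0.996, -0.002, -0.004]
ft_force: [-0.9, 0.4, -1.2]
gripper_width: 0.047
```

```bash
python3 st.py
python3 - <<'E'
from h import *
np.set_printoptions(precision=4,suppress=True)
d=snap("side","side9");crop(d,265,150,70,60,11,"o2.png")
t=snap("top","top9");crop(t,180,190,60,50,12,"o1.png")
E
```

```text
9.45 tcp [0.5091 0.2886 0.0285] yaw_y 100.82703191051333 zaxis [-0.0077 -0.0043 -1.    ] w 0.04701609938859496 F [-0.9395  0.3851 -1.2374] T [-0.0216  0.0575 -0.0233] j [ 0.3817  0.3612  1.766  -0.0013  1.023  -1.3774]
```

View pics/o2.png

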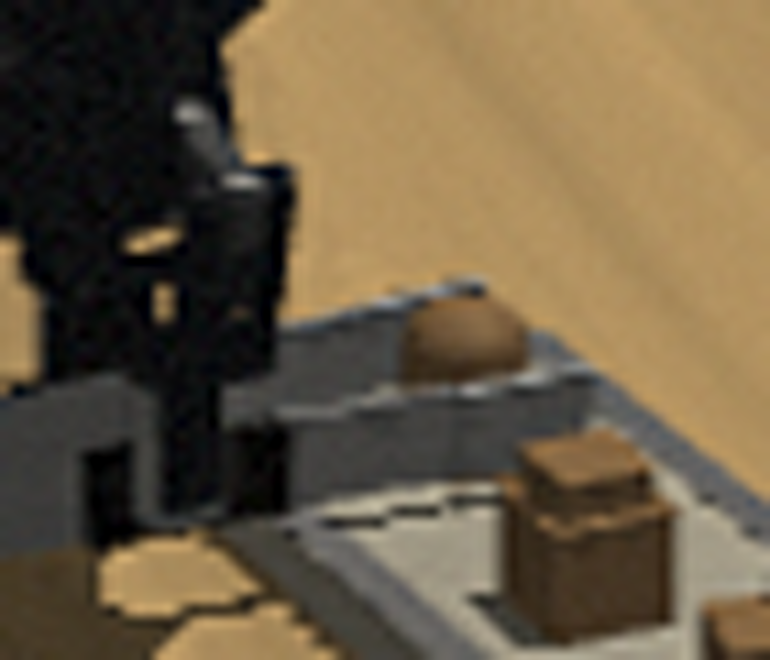

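View pics/o1.png

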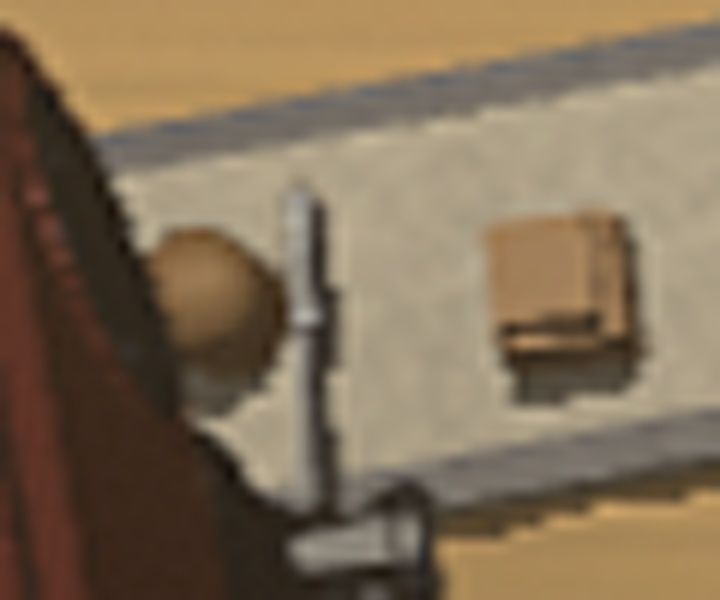

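Run:
```python
from h import *
np.set_printoptions(precision=4,suppress=True)
s=load("side9");t=load("top9")
out=[]
A=np.linspace(0,6.28,28)
for n,d,c in(("side",s,(.596,.298)),("top",t,(.596,.298))):
    Y=np.vstack([np.c_[c[0]+.016*np.cos(A),c[1]+.016*np.sin(A),0*A+.05]])
    q=proj(d,[*c,.05])[0].astype(int)
    crop(d,q[0]-16,q[1]-16,32,32,12,"k_"+n+".png",proj(d,Y)); print(n,q-16)
cv2.imwrite('pics/k4.png',np.hstack([cv2.imread('pics/k_%s.png'%n) for n in('side','top')]))
```

```text
side [290 164]
top [180 197]
```

View pics/k4.png

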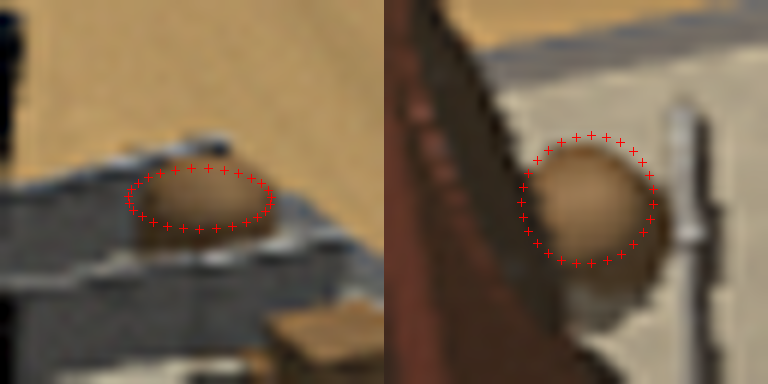

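Call:
{"api": "move_arm", "payload": {"increments": [0, 0, 0, 1, -3, 0, 0.45, 0, 0, 0, 1, -4, 0, 0.45, 0, 0, 0, 1, -4, 0, 0.48, 0, 0, 0, 1, -4, 0, 0.5, 0, 0, 0, 1, -4, 0, 0.52]}}

```text
time_s: 10.18
ee_pos: [0.5104, 0.2848, 0.0289]
tool_rot: [-0.094, 0.996, -0.002, -0.004]
ft_force: [-0.3, 0.4, -1.5]
gripper_width: 0.0416
```

```bash
python3 st.py
python3 - <<'E'
from h import *
d=snap("side","sidea");crop(d,280,155,50,50,8,"p2.png")
t=snap("top","topa");crop(t,180,190,50,50,8,"p1.png")
cv2.imwrite('pics/p.png',np.hstack([cv2.imread('pics/p%d.png'%n) for n in(2,1)]))
E
```

```text
10.175 tcp [0.5104 0.2848 0.0289] yaw_y 100.82779383219196 zaxis [-0.007  -0.0039 -1.    ] w 0.04158849850108147 F [-0.2635  0.425  -1.4879] T [ 0.0442  0.0143 -0.0298] j [ 0.3747  0.3584  1.7687 -0.0013  1.0224 -1.3844]
```

View pics/p.png

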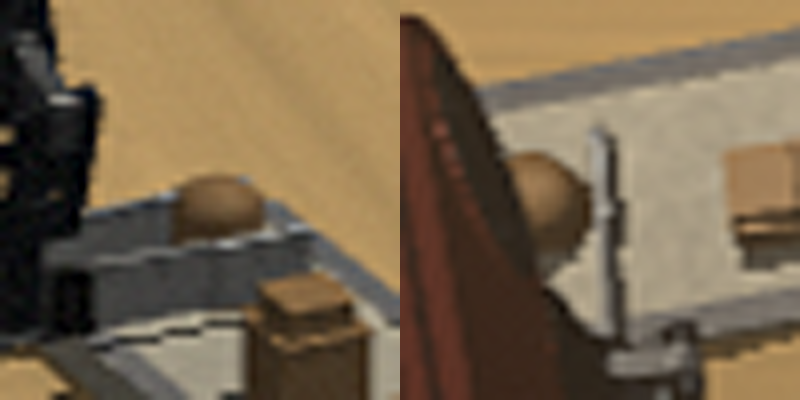

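Call:
{"api": "move_arm", "payload": {"increments": [0, 0, 0, 0, 0, 0, 0.53, 0, 0, 0, 0, 0, 0, 0.54, 0, 0, 0, 0, 0, 0, 0.55]}}

```text
time_s: 10.65
ee_pos: [0.5103, 0.2848, 0.0289]
tool_rot: [-0.094, 0.996, -0.002, -0.004]
ft_force: [0.2, 0.3, -0.9]
gripper_width: 0.0386
```

Call:
{"api": "move_arm", "payload": {"increments": [0, 0, 0, 0, 0, 0, 0.56, 0, 0, 0, 0, 0, 0, 0.58, 0, 0, 0, 0, 0, 0, 0.62, 0, 0, 0, 0, 0, 0, 0.66, 0, 0, 0, 0, 0, 0, 0.7], "grip_force": 40}}

```text
time_s: 11.28
ee_pos: [0.5103, 0.2848, 0.0289]
tool_rot: [-0.094, 0.996, -0.002, -0.004]
ft_force: [-0.3, 0.5, -0.4]
gripper_width: 0.0368
```

```bash
python3 st.py
python3 - <<'E'
from h import *
d=snap("side","sideb");crop(d,280,155,50,50,8,"q2.png")
t=snap("top","topb");crop(t,180,190,50,50,8,"q1.png")
cv2.imwrite('pics/q.png',np.hstack([cv2.imread('pics/q%d.png'%n) for n in(2,1)]))
E
```

```text
11.275 tcp [0.5103 0.2848 0.0289] yaw_y 100.83178620399914 zaxis [-0.007  -0.0039 -1.    ] w 0.036769046053454775 F [-0.3031  0.4957 -0.3864] T [-0.0267 -0.0021 -0.0218] j [ 0.3748  0.3585  1.7686 -0.0013  1.0224 -1.3844]
```

View pics/q.png

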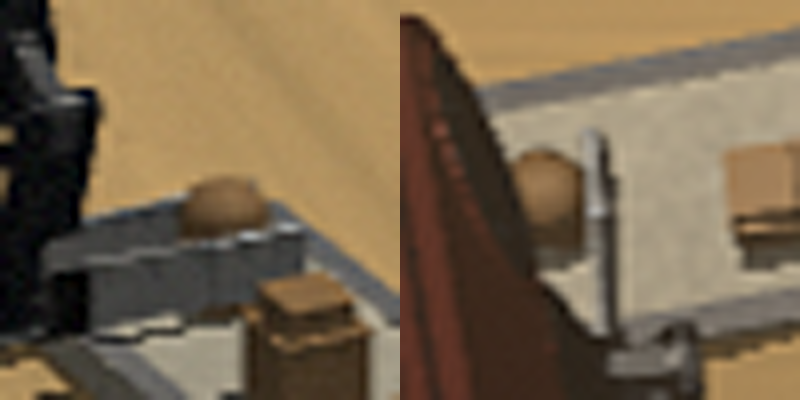

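Call:
{"api": "move_arm", "payload": {"increments": [0, 0, 0, 0, 0, 4, 0.7, 0, 0, 0, 0, 0, 12, 0.7, 0, 0, 0, 0, 0, 25, 0.7, 0, 0, 0, 0, 0, 40, 0.7, 0, 0, 0, 0, 0, 50, 0.7]}}

```text
time_s: 12.0
ee_pos: [0.5111, 0.2852, 0.0809]
tool_rot: [-0.094, 0.996, -0.001, -0.003]
ft_force: [0.8, -0.4, -0.4]
gripper_width: 0.0369
```

```bash
python3 st.py
python3 - <<'E'
from h import *
d=snap("side","sidec");crop(d,245,120,100,90,7,"r2.png")
E
```

```text
12.0 tcp [0.5111 0.2852 0.0809] yaw_y 100.83024562668021 zaxis [-0.005  -0.0031 -1.    ] w 0.036912183718114104 F [ 0.7744 -0.3777 -0.3867] T [-0.0035  0.0382  0.006 ] j [ 0.3748  0.284   1.7497 -0.0012  1.1136 -1.3845]
```

View pics/r2.png

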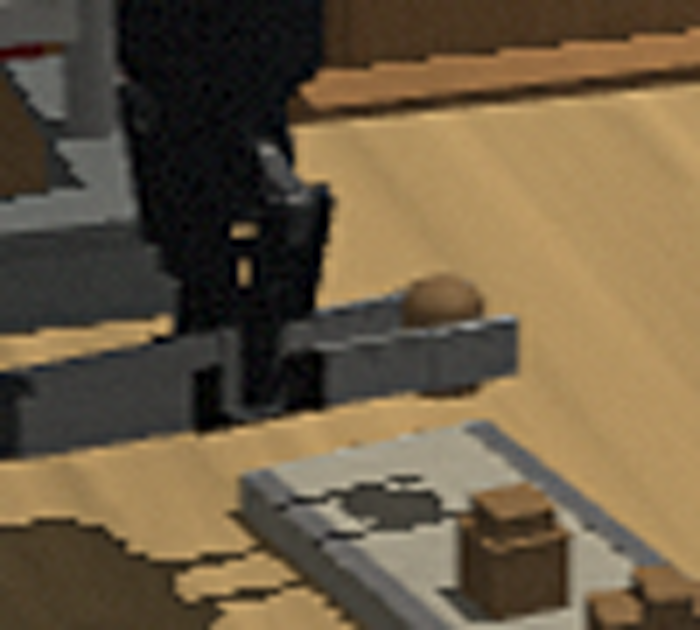

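Call:
{"api": "move_arm", "payload": {"increments": [0, 0, 0, 0, 0, 20, 0.7, 0, 0, 0, 0, 0, 45, 0.7, 0, 0, 0, 0, -10, 60, 0.7, 0, 0, 0, 0, -30, 60, 0.7, 0, 0, 0, 0, -60, 60, 0.7]}}

```text
time_s: 12.68
ee_pos: [0.511, 0.2239, 0.141]
tool_rot: [-0.095, 0.995, -0.001, -0.002]
ft_force: [0.1, 0.0, -1.3]
gripper_width: 0.0373
```

Call:
{"api": "move_arm", "payload": {"increments": [0, 0, 0, 0, -35, 0, 0.7, 0, 0, 0, -1, -70, 0, 0.7, 0, 0, 0, -2, -105, 0, 0.7, 0, 0, 0, -3, -140, 0, 0.7, 0, 0, 0, -4, -170, 0, 0.7]}}

```text
time_s: 13.3
ee_pos: [0.5055, 0.0514, 0.1395]
tool_rot: [-0.094, 0.996, -0.001, -0.004]
ft_force: [0.9, -0.7, -1.8]
gripper_width: 0.0369
```

Call:
{"api": "move_arm", "payload": {"increments": [0, 0, 0, 0, -30, 0, 0.7, 0, 0, 0, -1, -60, 0, 0.7, 0, 0, 0, -2, -85, 0, 0.7, 0, 0, 0, -2, -102, -5, 0.7, 0, 0, 0, -2, -110, -10, 0.7]}}

```text
time_s: 13.92
ee_pos: [0.5026, -0.0597, 0.1284]
tool_rot: [-0.093, 0.996, -0.001, -0.004]
ft_force: [-0.6, -0.7, -1.5]
gripper_width: 0.0371
```

Call:
{"api": "move_arm", "payload": {"increments": [0, 0, 0, 0, 0, -5, 0.7, 0, 0, 0, 0, 0, -12, 0.7, 0, 0, 0, 0, 0, -16, 0.7, 0, 0, 0, 0, 0, -16, 0.7]}}

```text
time_s: 14.42
ee_pos: [0.5023, -0.0591, 0.1118]
tool_rot: [-0.094, 0.996, -0.001, -0.005]
ft_force: [-0.2, -0.3, -1.2]
gripper_width: 0.0371
```

```bash
python3 st.py
python3 - <<'E'
from h import *
d=snap("side","sided");crop(d,280,180,120,110,6,"s2.png")
t=snap("top","topd");crop(t,260,170,110,90,7,"s1.png")
E
```

```text
14.425 tcp [ 0.5023 -0.0591  0.1118] yaw_y 100.76728863854385 zaxis [-0.0094 -0.0029 -1.    ] w 0.037078592127455935 F [-0.1814 -0.2545 -1.2285] T [-0.0165  0.0534  0.0162] j [-0.2696  0.0651  1.936  -0.0058  1.1488 -2.026 ]
```

View pics/s2.png

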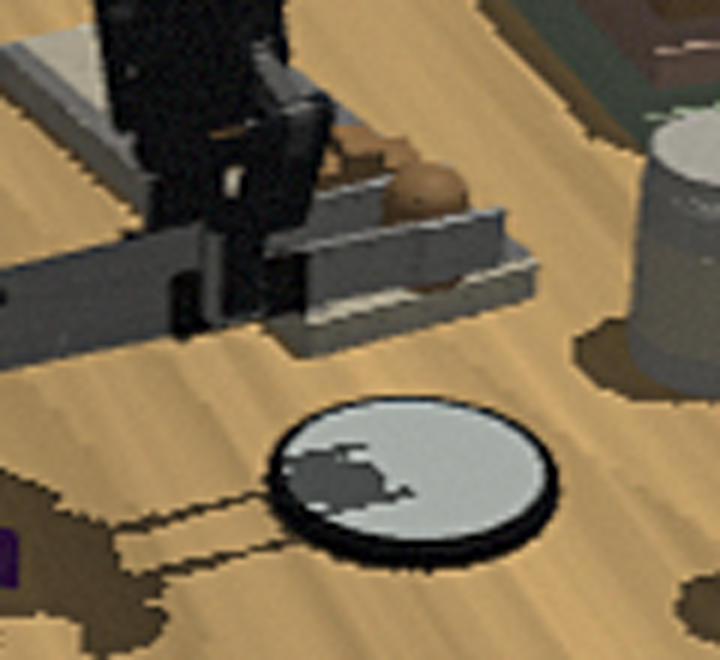

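View pics/s1.png

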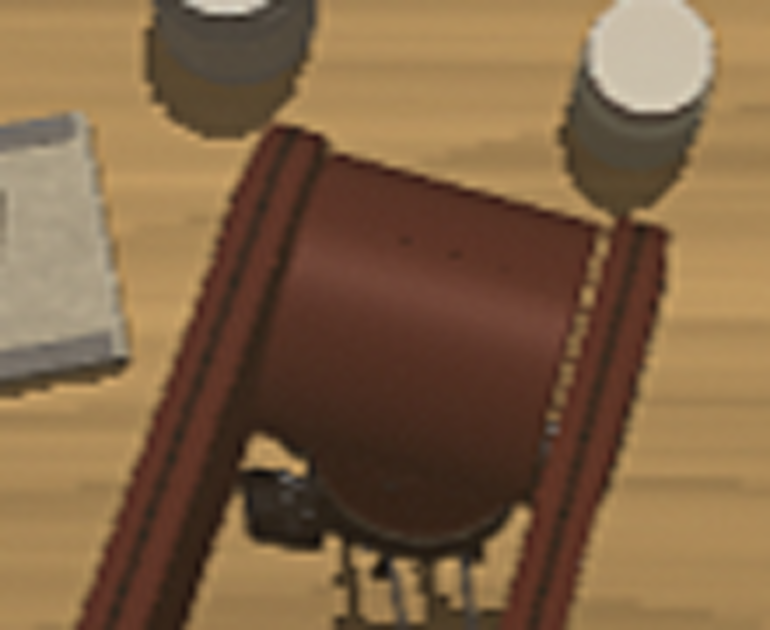

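Run:
```python
from h import *
s=load("sided")
A=np.linspace(0,6.28,28);c=(.5907,-.0423);m=.1218
Y=np.vstack([np.c_[c[0]+r*np.cos(A),c[1]+r*np.sin(A),0*A+m+zz] for r,zz in((.016,-.021),(.016,.011),(0,.021))])
crop(s,325,195,60,50,12,"t2.png",proj(s,Y))
```

```text
(no output)
```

View pics/t2.png

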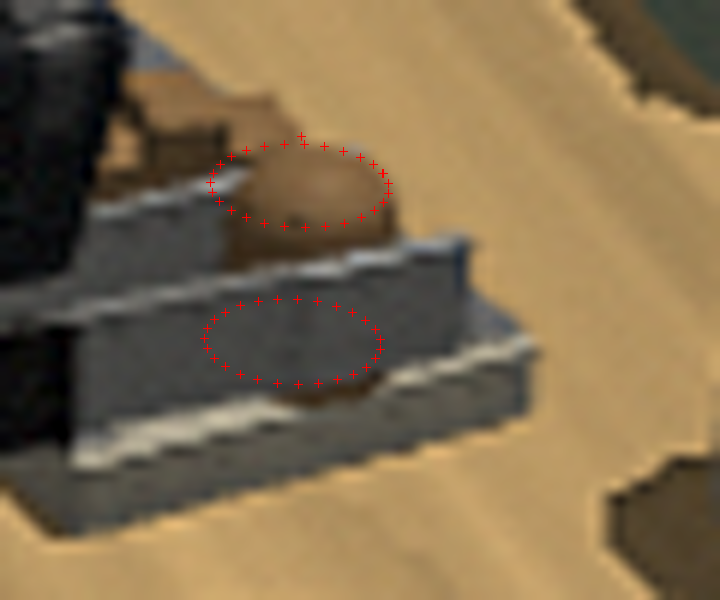

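Call:
{"api": "move_arm", "payload": {"increments": [0, 0, 0, 0, 0, 3, 0.7, 0, 0, 0, 0, 0, 4, 0.7, 0, 0, 0, 0, 0, 4, 0.7, 0, 0, 0, 0, 0, 4, 0.7]}}

```text
time_s: 15.02
ee_pos: [0.5028, -0.0594, 0.1165]
tool_rot: [-0.094, 0.996, -0.001, -0.004]
ft_force: [0.3, 0.6, -1.8]
gripper_width: 0.0372
```

```bash
python3 st.py
python3 - <<'E'
from h import *
d=snap("side","sidee");cv2.imwrite("pics/u2.png",d["img"][:,:,::-1])
t=snap("top","tope");cv2.imwrite("pics/u1.png",t["img"][:,:,::-1])
E
python3 st.py
```

```text
15.025 tcp [ 0.5028 -0.0594  0.1165] yaw_y 100.75117711047379 zaxis [-0.0081 -0.0032 -1.    ] w 0.037175794486482915 F [ 0.3447  0.5666 -1.8231] T [-0.0144  0.0183  0.0496] j [-0.27    0.059   1.9326 -0.0058  1.157  -2.0261]
15.125 tcp [ 0.5027 -0.0594  0.1164] yaw_y 100.7523947674065 zaxis [-0.0083 -0.0032 -1.    ] w 0.03711468468943123 F [-0.3392  0.1637 -1.8891] T [-0.0197 -0.0152  0.0003] j [-0.27    0.0591  1.9327 -0.0058  1.1569 -2.0261]
```

View pics/u2.png

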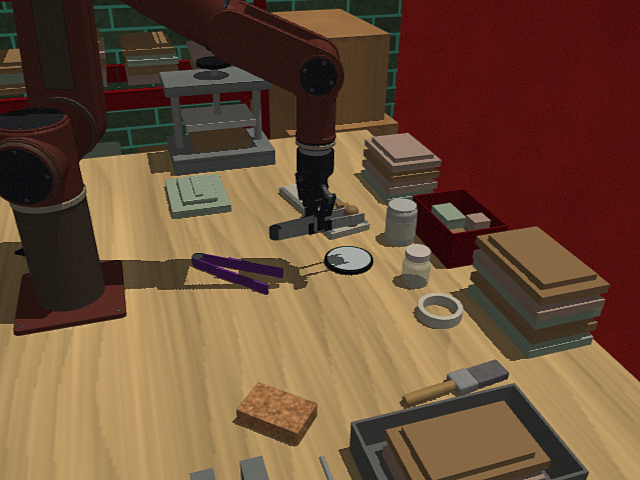

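View pics/u1.png

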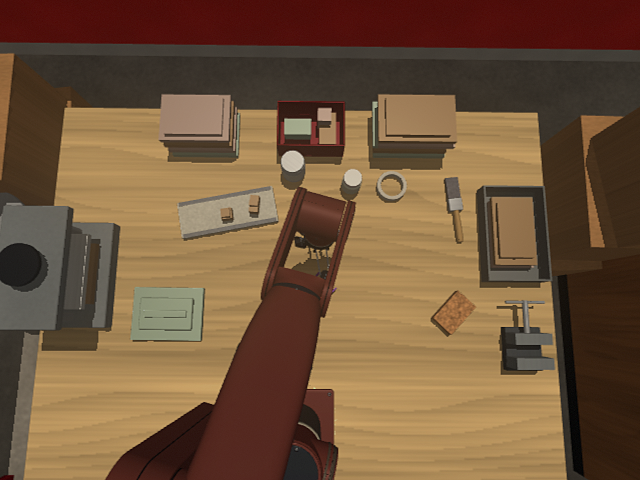

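The final views show the plug held in the tongs above the mirror, at side pixel (350,211). The square and long plugs, the purple tongs and the bystanders all look unmoved. I'm handing in now.

```bash
python3 -c "
from plant import *
print(close_job())"; python3 st.py
```

```text
the job is handed in; nothing more can be done
None
the job is handed in; nothing more can be done
```

I picked up the steel tongs by their finger rests, closed the jaws on the domed round plug and lifted it. I carried it to the mirror and handed in at about 15 s with it still held there; only the tongs touched the plug.

**Last checks:**
- **Grip:** finger opening was steady at 37 mm, the width expected with the jaws on the plug, at 40 N. The tool was within about 0.5° of vertical, and the plug looked upright to within 2–3°.
- **Position:** in the side view the plug sat over the mirror's middle to about 2–4 mm. Its mid-point is about 11 cm above the glass and its underside about 9 cm.
- **Surroundings:** the other two plugs, the purple tongs and the bystanders looked unmoved in the final pictures.

**What disagreed or could not be checked:**
- The arm readings and the cameras differed by about 3–5 mm. The tongs appeared 2–3 mm lower in the images than the arm reading implied, so I lined up plug, jaws and mirror within the same camera views.
- The arm blocked the top view of the plug over the mirror, so the final centring rests on the side view and the arm position alone.

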